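Make up a tray kit and a closed canister kit for bead work

ROBOT

A 6-joint arm with a two-finger parallel gripper is mounted at the origin on the work surface; the furniture and walls round the work are solid. World frame = base frame: x ahead of the robot, y to its left, z up, the work surface at z = 0. Lengths are in m, angles in rad, forces in N, time in s.
With the tool pointing down it reaches from about 0.375 to 0.925 m from the base axis. Payload 5.7 kg.
Tool frame: the origin (TCP) lies between the finger pads; the fingertips stand 25 mm ahead of it and the grasp point (between the pads) lies 6 mm ahead of it; z points along the fingers, y is the line along which they close (so a half turn about z gives the same grasp; the last joint's range is limited). The gripper opens to 88 mm and grips with 3 to 60 N. Pads are 20 mm wide; open, the fingers measure 115 mm over their backs; the gripper's body (75 mm by 178 mm) begins 61 mm behind the grasp point.
Start: joints at [1.201, 0.359, 1.51, -0, 1.272, -0.115], TCP at [0.151, 0.581, 0.248] pointing down, gripper open.
Joint ranges: [-2.97, 2.97], [-1.01, 2.36], [0.21, 2.38], [-0.96, 4.11], [0.2, 2.71], [-2.98, 2.98]. Speed limits (rad/s): [2.39, 2.39, 3.14, 3.14, 3.14, 3.14].

INTERFACE

Orientations are given as a unit quaternion [x, y, z, w].
In Python, from rig import arm gives the robot as it stands. The module is installed in compiled form; this text tells all that it offers.
- The arm moves only by the tool send_rows, never from a script. Its arguments are lists of equal length, an entry for each row: "dp": the shift along the world's x, y, z in cm, a list of three; "rotation": the turn, a rotation vector about the world's x, y, z in rad, a list of three; "grip": the opening, from 0 (shut) to 1 (fully open). In form: {"dp": [[tx, ty, tz], ...], "rotation": [[ax, ay, az], ...], "grip": [grip, ...]}. A call has 1 to 5 rows; each row is the pose to reach, as a shift and turn from the pose commanded when the call began; what a row does not reach only later rows make up. A row lasts 1/12 s, in which the tool goes at most 41.7 mm and 7.16 degrees, less where a joint would pass 70% of its speed; a pose out of reach is approached as far as the arm can. A call with a gripper value outside its range is refused whole. The fingers move at their own pace and stop on an object; "squeeze" is the grip in N (left out, the last holds). Time passes only in rows, so rows that repeat a pose let the fingers close. It gives the time, the measured TCP pose, the force, the opening and the grip force at its end, in the units of the state.
- arm.state(): the state, without advancing time (a new reading comes with each control period).
- arm.snapshot(name): name is "scene" or "top"; returns a dict with "color" (384x512x3 uint8, red, green, blue), "camera_matrix" (3x3 intrinsics, pixels), "xyz" and "orientation" of the camera in the world. Camera axes: x right, y up, looking along -z (the intrinsics and any distortion apply to the point x, -y, -z); pixel columns grow to the right and rows downward; lengths in m; the calibration is good to about 2 mm. A picture is of the moment at which its call begins. There is no depth.
- arm.job_done(): hands the job in; it is judged then, once.
Trained networks look in a picture, given as the dict that the camera call returned (one of the last four; its "shot" number tells which), for a name from the list of things; names that differ only in an ending like _2 or _b are one class to them, and where a whole thing is asked for, a point or a joint stands for the part that bears it (a point fixed in the world has none). Each returns a list of dicts, best first, with "p" (0 to 1); they miss things now and then, are a little off and sometimes report something else, mostly with a low value. They report only what shows in the picture. A call takes as long as a camera call. They do not tell look-alikes from the thing itself.
- arm.cut_out(name, picture): "pixels" (384x512 bool, what is visible of it) and "xy" ([column, row] in pixels, amid what is visible of it).
- arm.spot_point(name, picture): "xy" ([column, row] in pixels: a listed point, or the origin of a listed thing).
The state is a dict: "time": time; "joint_positions": joint angles; "qd": joint speeds; "tau": joint torques, N m; "ee_pos": TCP position; "tcp_rot": TCP orientation; "wrist_force": force on the tool from outside, world axes, zero at the start; "moment": the same for the moment, N m; "opening": finger opening in m; "finger_force": force on a finger pad.
Only numpy, scipy, OpenCV 4.12 (cv2) and the standard library are available. Lean on these libraries where they do the work, as an engineer would, in place of code of your own. Each camera call takes 0.05 s, during which the arm holds its last target. There are 200 camera calls.

TASK

Make up two bead kits. Blue tray: stand the blue-bead vial in the middle of the compartment with the round black pad, and lay the dark wooden ring flat in the middle of the other compartment. Red tray: lay the dark blue stone in the middle of the empty compartment, stand the red-bead vial inside the metal canister shell, and then close the green cover over it, fully down and level; leave the tape roll and the glue tube where they are.

Things in the scene. Friction and masses are not known exactly. Their poses are not given: they have to be found in the camera images.
- blue_vial_mid (a point): Clear vial of blue beads with a black cap, a cylinder 29 mm in diameter and 52 mm tall, standing upright. The point is its centre, 26 mm above its underside; z is its axis. About 30 g.
- red_vial_mid (a point): Clear vial of red beads with a white cap, a cylinder 29 mm in diameter and 52 mm tall, standing upright. The point is its centre, 26 mm above its underside; z is its axis. About 30 g.
- ring_mid (a point): Dark brown wooden ring lying flat, 32 mm in outer diameter and 12 mm tall; grip it across the outside. The point is its centre, 6 mm above its underside; z is its axis.
- stone_mid (a point): Dark blue polished oval stone lying flat, 21 mm wide along its x, 33 mm long along its y, 17 mm tall, widest half-way up. The point is its centre, 8.5 mm above its underside.
- cover_mid (a point): Green ribbed round cover of the canister: a cup standing mouth down, 56 mm in outer diameter, 42 mm tall, wall 3 mm, bore 50 mm, inner depth 38 mm. The point is on its axis, 21 mm above its mouth rim; z points up to its closed top. About 50 g. When closed, its rim rests on the canister's shoulder, so that this point is 43 mm above the canister's origin.
- blue_tray: Fixed blue tray, 98 mm (its x) by 184 mm (its y), floor 3 mm thick, walls 4 mm thick and 12 mm high in all; a wall across the middle makes two compartments, each 90 by 86 mm. Origin: centre of its underside, z up. The compartment with the round black pad (60 mm across, flush with the floor) is centred at y = +46 mm in the tray's frame, the other one at y = -46 mm.
- red_tray: Fixed red tray of the same sizes and frame as the blue one. The canister shell stands in the compartment centred at y = +46 mm in the tray's frame; the empty compartment is centred at y = -46 mm.
- canister: Lower shell of the canister, aluminium, open at the top, fixed upright in the red tray. Origin: centre of its underside (3 mm above the table), z up. Body 56 mm in diameter up to the shoulder at z = 22 mm, above it a neck 44 mm in diameter (top edge bevelled) up to z = 34 mm; bore 38 mm, inner floor at z = 4 mm. A vial stands in the bore with about 4.5 mm of play all round and its top then is at z = 56 mm; the cover goes over the neck with about 3 mm of play.
- tape: Bystander, loose: tan tape roll lying flat, 96 mm in diameter, 48 mm tall. Origin: centre of its underside. To be left alone.
- glue: Bystander, loose: yellow glue tube with a red cap, lying, 30 mm (its x) by 113 mm (its y), 23 mm tall. Origin: centre of its underside. To be left alone.
Mind the look-alikes: they are no part of the job. There is more than one size of the part that bears cover_mid; the job needs the smallest.

How it is judged:
At the end, for the whole second after the job is handed in: Blue vial upright, ring flat and stone, each on its compartment's floor within 18 mm of the middle in x and y; red vial upright on the canister floor, within 8 mm of its axis; cover's rim on the shoulder within 3 mm, within 6 mm of the axis, level within 0.08 rad; all at rest (x of blue_vial_mid in the frame of blue_tray between -0.018 and 0.018 m and y of blue_vial_mid in the frame of blue_tray between 0.028 and 0.064 m and z of blue_vial_mid in the frame of blue_tray below 0.033 m and angle between blue_vial_mid's own z axis and vertical below 0.1 rad and x of ring_mid in the frame of blue_tray between -0.018 and 0.018 m and y of ring_mid in the frame of blue_tray between -0.064 and -0.028 m and z of ring_mid in the frame of blue_tray below 0.013 m and angle between each of ring_mid, red_vial_mid's own z axis and vertical below 0.12 rad and x of stone_mid in the frame of red_tray between -0.018 and 0.018 m and y of stone_mid in the frame of red_tray between -0.064 and -0.028 m and z of stone_mid in the frame of red_tray below 0.02 m and horizontal distance between red_vial_mid and canister below 0.008 m and z of red_vial_mid in the frame of canister below 0.034 m and horizontal distance between cover_mid and canister below 0.006 m and z of cover_mid in the frame of canister between 0.04 and 0.046 m and angle between cover_mid's own z axis and vertical below 0.08 rad and linear speed of each of blue_vial, red_vial, ring, stone, cover below 0.02 m/s); the robot touches nothing.
It fails at once if the tape roll or the glue tube is shifted by more than 20 mm (distance of any of tape, glue from where it was at the start of the episode above 0.02 m).
It also fails if it takes over 133 s, if anything falls off the work surface, if the arm or the gripper's body presses on something with over 40 N, if the wrist force passes 120 N, or if a joint passes its speed limit or range.

## Working session

There is one attempt and no reset: what is moved stays moved. The work goes in short steps, Python scripts to look and compute and a tool call to move; the robot and the scene stay as the last step left them, time stands still between calls to the robot, and variables do not carry over. Pictures are saved under pics/ and viewed, at most 14 in all, crops included, and the job is handed in when it is done.

Besides the shell and the picture viewer there is one more tool, called after "Call:" by a JSON object that holds its "name" and its "arguments". send_rows: Moves the arm, as the interface text tells. Its arguments: {"type":"object","properties":{"dp":{"type":"array","items":{"type":"array","items":{"type":"number"}}},"rotation":{"type":"array","items":{"type":"array","items":{"type":"number"}}},"grip":{"type":"array","items":{"type":"number"}},"squeeze":{"type":"number"}},"required":["dp","rotation","grip"]}

```bash
mkdir -p pics; cat > h.py <<'E'
import numpy as np, cv2
from rig import arm
from scipy.spatial.transform import Rotation as R
def ray(s,px):
    K=np.array(s["camera_matrix"]);d=np.linalg.solve(K,[px[0],px[1],1.]);d=np.array([d[0],-d[1],-d[2]])
    return np.array(s["xyz"]),R.from_quat(s["orientation"]).apply(d)
def atz(s,px,z):
    o,d=ray(s,px);return o+d*(z-o[2])/d[2]
def save(s,n,crop=None,k=1):
    im=s["color"][:,:,::-1]
    if crop: im=im[crop[1]:crop[3],crop[0]:crop[2]]
    cv2.imwrite("pics/"+n,cv2.resize(im,None,fx=k,fy=k,interpolation=cv2.INTER_CUBIC))
E
cat > a.py <<'E'
from h import *
np.set_printoptions(precision=4,suppress=True)
print(arm.state())
H=dict(blue_vial_mid=.026,red_vial_mid=.026,ring_mid=.006,stone_mid=.0085,cover_mid=.021,blue_tray=0,red_tray=0,canister=.003,tape=0,glue=0)
for c in("scene","top"):
    s=arm.snapshot(c);save(s,c+"0.png",k=1.5);print(c,s["xyz"],s["orientation"],s["camera_matrix"],[k for k in s])
    for n,z in H.items():
        for r in arm.spot_point(n,s)[:5]:print(n,round(r["p"],2),np.round(r["xy"]),atz(s,r["xy"],z)[:2])
E
python3 a.py
```

```text
{'time': 0.0, 'joint_positions': array([ 1.2009,  0.3595,  1.5114,  0.    ,  1.2725, -0.1151]), 'qd': array([-0.0001, -0.0013,  0.002 , -0.0009, -0.0005, -0.0019]), 'tau': array([  0.0008, -51.5371, -27.0728,   0.0673,   0.035 ,  -0.0001]), 'ee_pos': array([0.151 , 0.58  , 0.2468]), 'tcp_rot': array([ 0.127 ,  0.9919, -0.0009, -0.0002]), 'wrist_force': array([ 0.112 ,  0.4325, -0.3805]), 'moment': array([ 0.0291, -0.009 ,  0.0204]), 'finger_force': 0.0, 'opening': 0.08751874965763813}
scene [-0.0777 -0.7139  0.7316] [ 0.4134 -0.1581 -0.3005  0.8449] [[415.1499   0.     259.8774]
 [  0.     415.1499 187.8595]
 [  0.       0.       1.    ]] ['color', 'camera_matrix', 'xyz', 'orientation', 'shot']
blue_vial_mid 0.65 [212. 173.] [0.4556 0.128 ]
red_vial_mid 0.52 [189. 151.] [0.4681 0.2712]
ring_mid 0.69 [314. 267.] [ 0.445  -0.3025]
ring_mid 0.17 [306. 201.] [ 0.5981 -0.1193]
stone_mid 0.54 [238. 196.] [0.4641 0.0126]
cover_mid 0.92 [261. 249.] [ 0.375  -0.1926]
cover_mid 0.77 [275. 217.] [ 0.4751 -0.1288]
cover_mid 0.59 [228. 216.] [ 0.3845 -0.0483]
blue_tray 0.68 [250. 156.] [0.6241 0.
[... 216 characters left out ...]
  253.7403]
 [  0.     398.3848 193.8   ]
 [  0.       0.       1.    ]] ['color', 'camera_matrix', 'xyz', 'orientation', 'shot']
blue_vial_mid 0.49 [215. 204.] [0.4645 0.13  ]
blue_vial_mid 0.46 [169. 203.] [0.4638 0.2816]
red_vial_mid 0.43 [172. 202.] [0.4664 0.2737]
ring_mid 0.54 [341. 211.] [ 0.4538 -0.295 ]
stone_mid 0.46 [248. 204.] [0.4699 0.0212]
cover_mid 0.92 [315. 231.] [ 0.3865 -0.205 ]
cover_mid 0.69 [292. 204.] [ 0.4718 -0.1281]
cover_mid 0.55 [293. 172.] [ 0.5827 -0.1292]
blue_tray 0.74 [213. 160.] [0.6182 0.1447]
red_tray 0.86 [302. 166.] [ 0.6042 -0.1629]
canister 0.76 [293. 170.] [ 0.5887 -0.1308]
tape 0.77 [371. 179.] [ 0.5668 -0.398 ]
glue 0.53 [144. 160.] [0.6108 0.3803]
```

View pics/scene0.png

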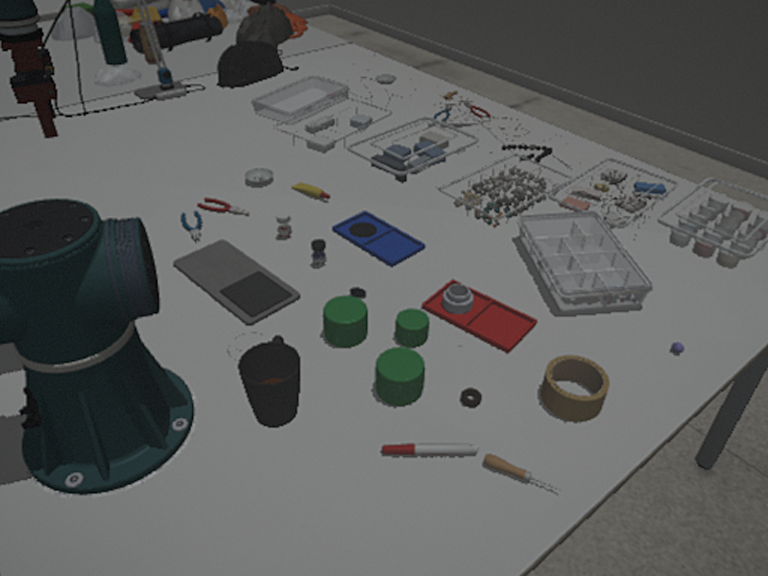

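View pics/top0.png

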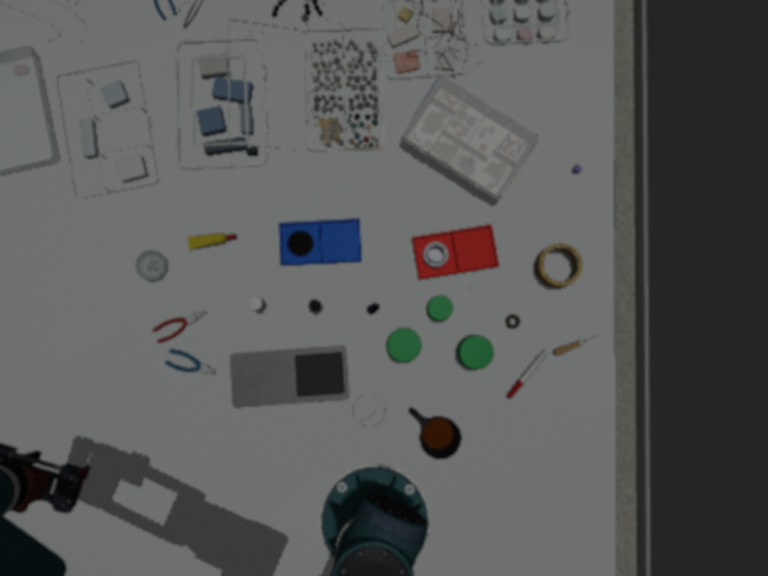

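Scene view (768×576 scale): the three green covers are at (345,320), (411,327) and (400,375). The one at (411,327), which is top (440,308), looks smallest. The red (white-capped) vial is at (284,227), the blue vial at (318,251), the stone at (357,292) and the ring at (471,397). The blue tray has its pad on the left, and the canister stands on the left side of the red tray. Next I'll measure by colour and masks, and take the confirming crop.

```bash
cat > b.py <<'E'
from h import *
np.set_printoptions(precision=4,suppress=True)
S={}
for c in("scene","top"):
    s=S[c]=arm.snapshot(c)
    hsv=cv2.cvtColor(s["color"],cv2.COLOR_RGB2HSV)
    for nm,lo,hi in(("blue",(105,120,60),(130,255,255)),("red",(0,150,80),(8,255,255)),("green",(60,100,40),(85,255,255))):
        m=cv2.inRange(hsv,lo,hi)
        if nm=="red": m|=cv2.inRange(hsv,(172,150,80),(180,255,255))
        m=cv2.morphologyEx(m,cv2.MORPH_CLOSE,np.ones((3,3)))
        for q in cv2.findContours(m,0,2)[0]:
            a=cv2.contourArea(q)
            if a<120: continue
            r=cv2.minAreaRect(q);z=.012 if nm!="green" else .042
            b=np.array([atz(s,p,z)[:2] for p in q[:,0,:]],np.float32)
            w=cv2.minAreaRect(b) ; print(c,nm,a,np.round(r[0]),"world c",np.array(w[0]),"size",np.array(w[1]),"ang",w[2])
    for n in("blue_vial_mid","red_vial_mid","ring_mid","stone_mid","cover_mid","canister"):
        for r in arm.cut_out(n,s)[:3]:
            ys,xs=np.nonzero(r["pixels"]);
            if len(xs)==0: continue
            rr=cv2.minAreaRect(np.c_[xs,ys].astype(np.float32));print(c,n,round(r["p"],2),"mean",xs.mean().round(1),ys.mean().round(1),"box",xs.min(),xs.max(),ys.min(),ys.max(),"rect",np.round(rr[1],1),round(rr[2]))
save(S["top"],"crop1.png",(160,135,360,255),4)
save(S["scene"],"crop2.png",(170,125,370,275),4)
E
python3 b.py
```

```text
scene blue 920.0 [252. 158.] world c [0.6131 0.137 ] size [0.0972 0.1875] ang 4.769940376281738
scene red 1022.0 [319. 208.] world c [ 0.6001 -0.1668] size [0.095  0.1818] ang 11.295674324035645
scene green 511.5 [266. 243.] world c [ 0.3856 -0.2008] size [0.071  0.0722] ang 2.430522918701172
scene green 196.5 [274. 213.] world c [ 0.4705 -0.1323] size [0.0515 0.0521] ang 83.74412536621094
scene green 387.0 [230. 208.] world c [ 0.3918 -0.0481] size [0.0834 0.0721] ang 52.05683517456055
scene blue_vial_mid 0.65 mean 211.6 167.3 box 208 215 160 175 rect [15.  7.] 90
scene red_vial_mid 0.52 mean 188.6 148.4 box 184 193 141 156 rect [15.3  8.3] 84
scene cover_mid 0.92 mean 229.5 213.4 box 215 244 197 230 rect [33. 29.] 90
scene cover_mid 0.85 mean 265.9 250.1 box 249 282 231 269 rect [38. 33.] 90
scene cover_mid 0.81 mean 273.9 217.8 box 263 285 205 230 rect [25. 22.] 90
scene canister 0.88 mean 304.0 198.8 box 295 313 189 208 rect [19. 18.] 90
top blue 1364.5 [213. 161.] world c [0.6124 0.1427] size [0.0941 0.1796] ang 4.686802387237549
top red 1352.0 [303. 168.] world c [ 0.5981 -0.16
[... 165 characters left out ...]
. 230.] world c [ 0.3855 -0.0515] size [0.0669 0.0694] ang 46.52477264404297
top green 181.0 [292. 206.] world c [ 0.4671 -0.1276] size [0.0494 0.0495] ang 1.639559030532837
top blue_vial_mid 0.43 mean 209.8 203.2 box 206 214 199 207 rect [8. 8.] 90
top red_vial_mid 0.38 mean 171.2 202.3 box 166 177 198 207 rect [9.2 9.2] 45
top ring_mid 0.42 mean 341.2 213.5 box 337 346 209 218 rect [8.9 8.9] 27
top cover_mid 0.89 mean 316.2 234.2 box 304 328 224 245 rect [21. 24.] 90
top cover_mid 0.64 mean 268.9 229.0 box 258 280 217 241 rect [21.9 22.8] 27
top cover_mid 0.56 mean 292.2 204.8 box 284 301 197 213 rect [16.3 16.3] 45
top canister 0.69 mean 289.9 169.2 box 282 298 161 177 rect [15.6 16.3] 45
```

View pics/crop1.png

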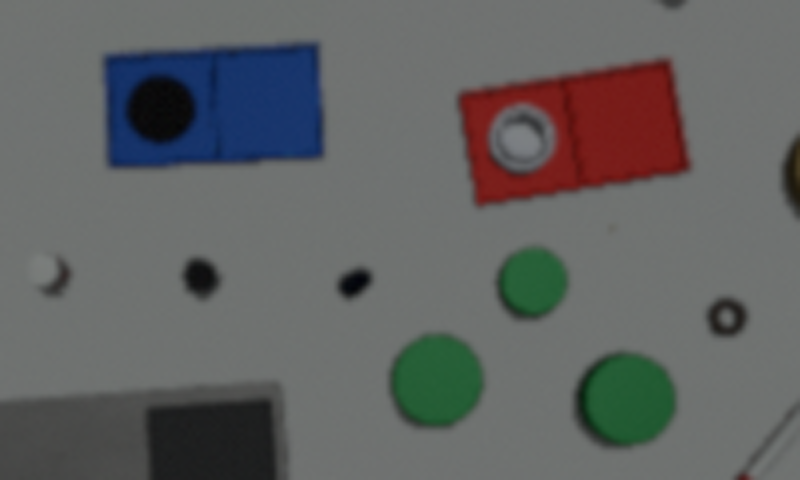

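View pics/crop2.png

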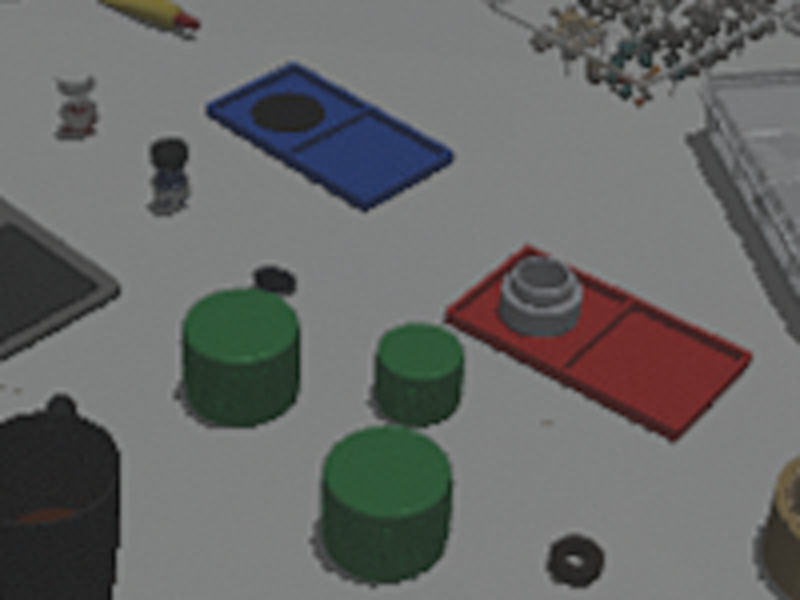

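The crops confirm it. The covers in the top view are at (269,230), (316,234) and (292,205). The last is 50 mm across in my measurement against about 70 mm for the other two, so it is the smallest and the one I need. The stone, ring, vials and trays are all unambiguous. Now I'll triangulate, and get the stone's yaw.

```bash
cat > c.py <<'E'
from h import *
np.set_printoptions(precision=4,suppress=True)
def tri(sa,pa,sb,pb):
    o,d=ray(sa,pa);p,e=ray(sb,pb);d/=np.linalg.norm(d);e/=np.linalg.norm(e)
    t=np.linalg.lstsq(np.c_[d,-e],p-o,rcond=None)[0];return ((o+d*t[0])+(p+e*t[1]))/2, np.linalg.norm(o+d*t[0]-p-e*t[1])
a=arm.snapshot("scene");b=arm.snapshot("top")
for n,pa,pb in(("red",(188.6,148.4),(171.2,202.3)),("blue",(211.6,167.3),(209.8,203.2)),("cover",(273.9,217.8),(292.2,204.8)),("canister",(304,198.8),(289.9,169.2))):
    print(n,*tri(a,pa,b,pb))
for n,z,bx in(("stone",.0085,dict(scene=(228,188,248,202),top=(240,198,256,214))),("ring",.006,dict(scene=(302,255,325,276),top=(333,206,350,222)))):
    for c,s in(("scene",a),("top",b)):
        x0,y0,x1,y1=bx[c];g=cv2.cvtColor(s["color"],7)[y0:y1,x0:x1].astype(float)
        w=np.clip(np.median(g[0])-g,0,None);w[w<.3*w.max()]=0
        ys,xs=np.nonzero(w);ww=w[ys,xs];P=np.array([atz(s,(x+x0,y+y0),z)[:2] for x,y in zip(xs,ys)])
        m=np.average(P,axis=0,weights=ww);C=np.cov(P.T,aweights=ww);l,v=np.linalg.eigh(C)
        print(n,c,m,"std",np.sqrt(l),"long axis deg",np.degrees(np.arctan2(v[1,1],v[0,1]))%180)
for n,c0,yaw in(("blue",(.6127,.140),4.7),("red",(.599,-.165),11.1)):
    for y in(.046,-.046): print(n,y,np.array(c0)+R.from_euler("z",yaw,True).apply([0,y,0])[:2])
E
python3 c.py
```

```text
red [0.4671 0.273  0.0343] 0.0012094993879076805
blue [0.4674 0.1458 0.0315] 2.562500719875626e-05
cover [ 0.471  -0.1288  0.0215] 0.0013379483541961787
canister [ 0.5907 -0.1186  0.0177] 0.00013764996301810251
stone scene [0.4591 0.0138] std [0.0092 0.0134] long axis deg 18.410302210660205
stone top [0.4652 0.0189] std [0.005  0.0076] long axis deg 127.47399493558545
ring scene [ 0.4472 -0.2973] std [0.0084 0.0106] long axis deg 31.794351337809985
ring top [ 0.4454 -0.2958] std [0.0086 0.0092] long axis deg 114.3069001303645
blue 0.046 [0.6089 0.1858]
blue -0.046 [0.6165 0.0942]
red 0.046 [ 0.5901 -0.1199]
red -0.046 [ 0.6079 -0.2101]
```

Call:
{"name": "send_rows", "arguments": {"dp": [[4,-4,0],[8,-8,0],[12,-12,0],[16,-16,0],[20,-20,0]], "rotation": [[0,0,0],[0,0,0],[0,0,0],[0,0,0],[0,0,0]], "grip": [1,1,1,1,1], "squeeze": 10}}

```text
time: 2.32
ee_pos: [0.2995, 0.4319, 0.2478]
tcp_rot: [0.127, 0.992, 0.0, 0.0]
wrist_force: [1.1, 0.2, -0.0]
opening: 0.088
finger_force: 0.0
```

Call:
{"name": "send_rows", "arguments": {"dp": [[2,-3.4,0],[4,-6.8,0],[6,-10.2,0],[8,-13.6,0],[10,-17,0]], "rotation": [[0,0,0],[0,0,0],[0,0,0],[0,0,0],[0,0,0]], "grip": [1,1,1,1,1]}}

```text
time: 2.73
ee_pos: [0.3992, 0.2616, 0.2479]
tcp_rot: [0.127, 0.992, 0.0, 0.0]
wrist_force: [1.3, -0.5, 0.3]
opening: 0.0879
finger_force: 0.0
```

Call:
{"name": "send_rows", "arguments": {"dp": [[1.6,-2.6,-2],[3.2,-5.2,-5],[4.8,-8,-8],[6,-10,-11],[6.8,-11.6,-14]], "rotation": [[0,0,0],[0,0,0],[0,0,0],[0,0,0],[0,0,0]], "grip": [1,1,1,1,1]}}

```text
time: 3.15
ee_pos: [0.4684, 0.1454, 0.1068]
tcp_rot: [0.128, 0.992, 0.0, 0.001]
wrist_force: [0.1, 0.4, -0.6]
opening: 0.0879
finger_force: 0.0
```

```bash
python3 - <<'E'
from h import *
a=arm.snapshot("scene");b=arm.snapshot("top");s=arm.state();print(s["ee_pos"],s["time"])
save(a,"g1.png",(150,90,290,210),5)
p=s["ee_pos"]-[0,0,.025]
def proj(s,X):
    c=R.from_quat(s["orientation"]).inv().apply(X-np.array(s["xyz"]));c=[c[0],-c[1],-c[2]];u=s["camera_matrix"]@np.array(c);return u[:2]/u[2]
print("tip px",proj(a,p),proj(b,p))
E
```

```text
[0.46494469 0.14473048 0.10402787] 3.25
tip px [210.2484718  154.16743866] [208.46409952 203.14250738]
```

View pics/g1.png

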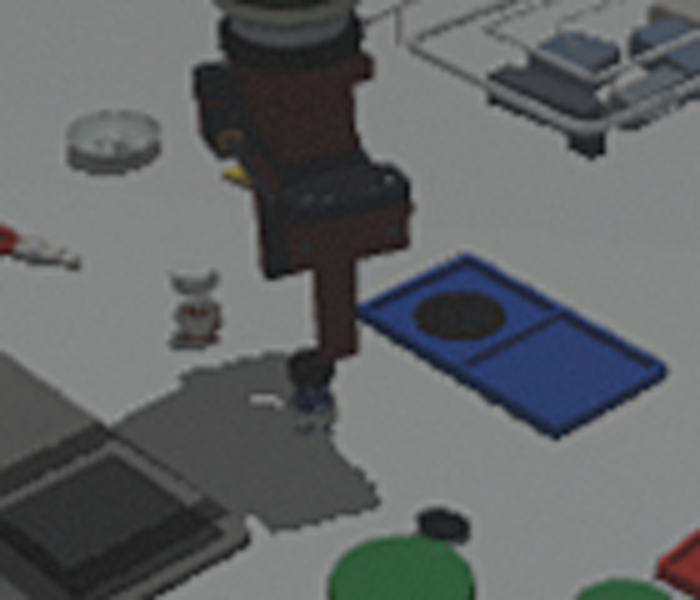

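The view shows the near finger at crop (338,300) over the blue vial at crop (311,395), so it's lined up as planned. I'll descend and grip.

Call:
{"name": "send_rows", "arguments": {"dp": [[0,0,-2.5],[0,0,-4.5],[0,0,-5.8],[0,0,-5.8],[0,0,-5.8]], "rotation": [[0,0,0],[0,0,0],[0,0,0],[0,0,0],[0,0,0]], "grip": [1,1,1,0,0]}}

```text
time: 3.67
ee_pos: [0.4664, 0.1481, 0.0503]
tcp_rot: [0.127, 0.992, -0.0, -0.0]
wrist_force: [0.3, -0.1, 0.0]
opening: 0.0778
finger_force: 0.0
```

Call:
{"name": "send_rows", "arguments": {"dp": [[0,0,0],[0,0,0],[0,0,0],[0,0,0],[0,0,0]], "rotation": [[0,0,0],[0,0,0],[0,0,0],[0,0,0],[0,0,0]], "grip": [0,0,0,0,0]}}

```text
time: 4.08
ee_pos: [0.4669, 0.1474, 0.0502]
tcp_rot: [0.127, 0.992, 0.0, 0.0]
wrist_force: [-0.3, 0.4, 0.7]
opening: 0.0446
finger_force: 0.0
```

```bash
python3 -c "
from h import *
s=arm.state();print(s['ee_pos'],s['opening'],s['finger_force'],s['wrist_force'],s['time'])"
```

```text
[0.46687354 0.14739732 0.0501912 ] 0.04458623827534799 0.0 [-0.29645045  0.44580767  0.66294283] 4.0833
```

Call:
{"name": "send_rows", "arguments": {"dp": [[0,0,0],[0,0,0],[0,0,0],[0,0,0],[0,0,0]], "rotation": [[0,0,0],[0,0,0],[0,0,0],[0,0,0],[0,0,0]], "grip": [0,0,0,0,0]}}

```text
time: 4.5
ee_pos: [0.4666, 0.1473, 0.0497]
tcp_rot: [0.127, 0.992, -0.0, -0.0]
wrist_force: [0.2, -0.3, 0.2]
opening: 0.0273
finger_force: 10.0
```

Call:
{"name": "send_rows", "arguments": {"dp": [[0,0,2],[1,0,4],[4,1,5],[7.5,2,5],[11,3,5]], "rotation": [[0,0,0],[0,0,0],[0,0,0],[0,0,0],[0,0,0]], "grip": [0,0,0,0,0]}}

```text
time: 4.92
ee_pos: [0.5778, 0.1777, 0.1007]
tcp_rot: [0.127, 0.992, 0.0, 0.001]
wrist_force: [-0.4, 0.2, -0.5]
opening: 0.0278
finger_force: 10.0
```

Call:
{"name": "send_rows", "arguments": {"dp": [[2,0.5,0],[3.2,0.8,-0.5],[3.2,0.8,-2],[3.2,0.8,-3.2],[3.2,0.8,-3.2]], "rotation": [[0,0,0],[0,0,0],[0,0,0],[0,0,0],[0,0,0]], "grip": [0,0,0,0,0]}}

```text
time: 5.33
ee_pos: [0.606, 0.1848, 0.0645]
tcp_rot: [0.127, 0.992, -0.001, -0.003]
wrist_force: [-0.6, -0.0, -0.0]
opening: 0.0276
finger_force: 10.0
```

```bash
python3 -c "
from h import *
a=arm.snapshot('scene');b=arm.snapshot('top')
s=arm.state();print(s['ee_pos'],s['opening'],s['finger_force'],s['wrist_force'],s['time'])
A=cv2.resize(a['color'][90:210,190:310],(400,400));B=cv2.resize(b['color'][100:220,150:270],(400,400))
cv2.imwrite('pics/p1.png',np.hstack([A,B])[:,:,::-1])"
```

```text
[0.60695205 0.18498909 0.06666308] 0.02795890401614491 9.989073328179074 [ 0.63830519 -0.26536257 -1.08307274] 5.4333
```

View pics/p1.png

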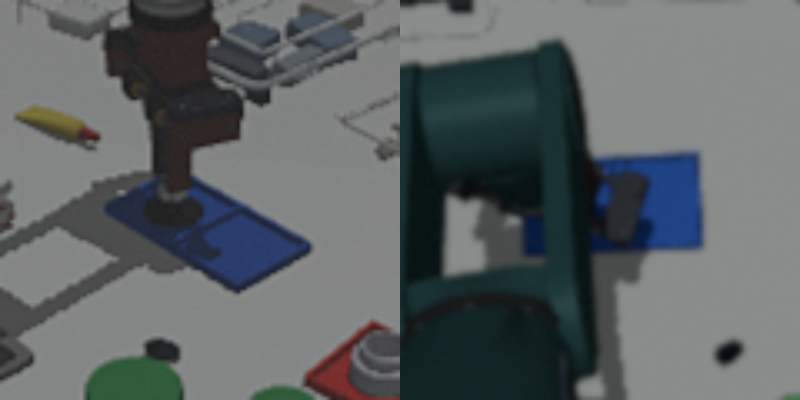

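The scene half shows the blue vial held just above the round pad at (175,205), centred. I'll lower it, release and rise.

Call:
{"name": "send_rows", "arguments": {"dp": [[0,0,-1],[0,0,-1.4],[0,0,-1.4],[0,0,-1.4],[0,0,-1.4]], "rotation": [[0,0,0],[0,0,0],[0,0,0],[0,0,0],[0,0,0]], "grip": [0,0,0,0.7,0.7]}}

```text
time: 5.85
ee_pos: [0.6086, 0.1853, 0.0539]
tcp_rot: [0.127, 0.992, -0.0, 0.0]
wrist_force: [0.3, 0.5, -0.4]
opening: 0.0373
finger_force: 0.0
```

Call:
{"name": "send_rows", "arguments": {"dp": [[0,0,0],[0,0,0],[0,0,1],[0,0,4],[0,0,8]], "rotation": [[0,0,0],[0,0,0],[0,0,0],[0,0,0],[0,0,0]], "grip": [0.7,0.7,0.7,0.7,1]}}

```text
time: 6.27
ee_pos: [0.606, 0.1848, 0.1321]
tcp_rot: [0.127, 0.992, -0.001, -0.003]
wrist_force: [0.9, -0.3, -0.5]
opening: 0.065
finger_force: 0.0
```

Call:
{"name": "send_rows", "arguments": {"dp": [[-2.8,1.8,0],[-5.6,3.5,0],[-8.5,5.2,0],[-11.3,7,0],[-14.2,8.8,0]], "rotation": [[0,0,0],[0,0,0],[0,0,0],[0,0,0],[0,0,0]], "grip": [1,1,1,1,1]}}

```text
time: 6.68
ee_pos: [0.4657, 0.2739, 0.1347]
tcp_rot: [0.127, 0.992, 0.0, 0.001]
wrist_force: [0.2, 0.8, -0.0]
opening: 0.0877
finger_force: 0.0
```

Call:
{"name": "send_rows", "arguments": {"dp": [[0,0,0],[0,0,-3],[0,0,-6],[0,0,-7.5],[0,0,-7.5]], "rotation": [[0,0,0],[0,0,0],[0,0,0],[0,0,0],[0,0,0]], "grip": [1,1,1,1,0]}}

```text
time: 7.1
ee_pos: [0.465, 0.2723, 0.0564]
tcp_rot: [0.127, 0.992, -0.001, -0.002]
wrist_force: [-0.9, -0.4, -0.3]
opening: 0.0839
finger_force: 0.0
```

Call:
{"name": "send_rows", "arguments": {"dp": [[0,0,0],[0,0,0],[0,0,0],[0,0,0],[0,0,0]], "rotation": [[0,0,0],[0,0,0],[0,0,0],[0,0,0],[0,0,0]], "grip": [0,0,0,0,0]}}

```text
time: 7.52
ee_pos: [0.4673, 0.2735, 0.0597]
tcp_rot: [0.127, 0.992, 0.0, 0.001]
wrist_force: [-0.9, -0.1, -0.1]
opening: 0.0514
finger_force: 0.0
```

Call:
{"name": "send_rows", "arguments": {"dp": [[0,0,0],[0,0,0],[0,0,0],[0,0,0],[0,0,0]], "rotation": [[0,0,0],[0,0,0],[0,0,0],[0,0,0],[0,0,0]], "grip": [0,0,0,0,0]}}

```text
time: 7.93
ee_pos: [0.4666, 0.2733, 0.0587]
tcp_rot: [0.127, 0.992, -0.0, 0.0]
wrist_force: [-0.7, -0.5, 1.2]
opening: 0.0272
finger_force: 10.0
```

Call:
{"name": "send_rows", "arguments": {"dp": [[0,0,0],[0,0,0],[0,0,0],[0,0,0],[0,0,0]], "rotation": [[0,0,0],[0,0,0],[0,0,0.12],[0,0,0.24],[0,0,0.36]], "grip": [0.55,0.55,0.55,0.55,0.55]}}

```text
time: 8.35
ee_pos: [0.4664, 0.2732, 0.0585]
tcp_rot: [-0.056, 0.998, -0.0, -0.0]
wrist_force: [0.6, -0.4, -1.0]
opening: 0.0485
finger_force: 0.0
```

Call:
{"name": "send_rows", "arguments": {"dp": [[0,0,0],[0,0,0],[0,0,0],[0,0,0],[0,0,0]], "rotation": [[0,0,0.12],[0,0,0.24],[0,0,0.36],[0,0,0.48],[0,0,0.6]], "grip": [0.55,0.55,0.55,0.55,0.55]}}

```text
time: 8.77
ee_pos: [0.4665, 0.2733, 0.0585]
tcp_rot: [-0.348, 0.937, -0.0, -0.0]
wrist_force: [0.1, 1.1, 0.6]
opening: 0.0482
finger_force: 0.0
```

Call:
{"name": "send_rows", "arguments": {"dp": [[0,0,0],[0,0,0],[0,0,0],[0,0,0],[0,0,0]], "rotation": [[0,0,0.12],[0,0,0.24],[0,0,0.36],[0,0,0.48],[0,0,0.6]], "grip": [0.55,0.55,0.55,0.55,0.55]}}

```text
time: 9.18
ee_pos: [0.4664, 0.2733, 0.0585]
tcp_rot: [-0.61, 0.793, -0.0, -0.0]
wrist_force: [-0.3, -0.1, 0.2]
opening: 0.0484
finger_force: 0.0
```

Call:
{"name": "send_rows", "arguments": {"dp": [[0,0,0],[0,0,0],[0,0,0],[0,0,0],[0,0,0]], "rotation": [[0,0,0],[0,0,0],[0,0,0],[0,0,0],[0,0,0]], "grip": [0,0,0,0,0]}}

```text
time: 9.6
ee_pos: [0.4665, 0.2733, 0.0586]
tcp_rot: [-0.607, 0.795, -0.0, 0.0]
wrist_force: [0.3, -0.1, -0.3]
opening: 0.0274
finger_force: 10.0
```

```bash
python3 -c "
from h import *
s=arm.state();print(s)"
```

```text
{'time': 9.6, 'joint_positions': array([ 4.02152610e-01,  5.18640720e-01,  1.82174633e+00, -1.17317494e-04,
        8.01179241e-01, -2.47220172e+00]), 'qd': array([ 7.80769402e-05, -7.16024284e-05,  6.86400175e-06,  9.16888791e-04,
        2.31397928e-04, -8.06237861e-03]), 'tau': array([-4.95375552e-04, -5.12013173e+01, -1.66439170e+01, -4.92600154e-02,
        3.27063922e-02,  2.72982992e-02]), 'ee_pos': array([0.46652903, 0.27327089, 0.0585942 ]), 'tcp_rot': array([-6.06634132e-01,  7.94981149e-01, -4.40778475e-05,  2.36289471e-06]), 'wrist_force': array([ 0.29387045, -0.1403581 , -0.25316528]), 'moment': array([0.08867462, 0.04045305, 0.07586402]), 'finger_force': 9.995271049238, 'opening': 0.027352940063194636}
```

Call:
{"name": "send_rows", "arguments": {"dp": [[0,0,2],[0,0,4],[0,-2,6.5],[1,-5,6.5],[2,-8,6.5]], "rotation": [[0,0,0],[0,0,0],[0,0,0],[0,0,-0.05],[0,0,-0.1]], "grip": [0,0,0,0,0]}}

```text
time: 10.02
ee_pos: [0.4875, 0.1934, 0.1253]
tcp_rot: [-0.566, 0.824, -0.001, 0.002]
wrist_force: [1.0, -0.8, -1.1]
opening: 0.0275
finger_force: 10.0
```

Call:
{"name": "send_rows", "arguments": {"dp": [[1,-3.5,0],[2,-7,0],[3,-10.5,0],[4,-14,0],[5,-17,0]], "rotation": [[0,0,-0.06],[0,0,-0.12],[0,0,-0.18],[0,0,-0.24],[0,0,-0.3]], "grip": [0,0,0,0,0]}}

```text
time: 10.43
ee_pos: [0.5366, 0.0211, 0.1237]
tcp_rot: [-0.435, 0.9, -0.0, -0.0]
wrist_force: [0.6, -0.5, -1.3]
opening: 0.027
finger_force: 10.0
```

Call:
{"name": "send_rows", "arguments": {"dp": [[1.3,-3.5,0],[2.6,-7,0],[4,-10.5,0],[5.3,-14.2,0],[5.3,-14.2,0]], "rotation": [[0,0,-0.05],[0,0,-0.1],[0,0,-0.15],[0,0,-0.2],[0,0,-0.2]], "grip": [0,0,0,0,0]}}

```text
time: 10.85
ee_pos: [0.5932, -0.1256, 0.1241]
tcp_rot: [-0.342, 0.94, -0.003, 0.002]
wrist_force: [1.1, -0.1, -0.7]
opening: 0.0274
finger_force: 10.0
```

Call:
{"name": "send_rows", "arguments": {"dp": [[0,0,0],[0,0,-1],[0,0,-1]], "rotation": [[0,0,0],[0,0,0],[0,0,0]], "grip": [0,0,0]}}

```text
time: 11.1
ee_pos: [0.5876, -0.1171, 0.1118]
tcp_rot: [-0.346, 0.938, 0.001, -0.001]
wrist_force: [-0.5, 0.7, -1.3]
opening: 0.0275
finger_force: 10.0
```

```bash
cat >> h.py <<'E'
def proj(s,X):
    c=R.from_quat(s["orientation"]).inv().apply(np.asarray(X)-np.array(s["xyz"]));u=np.array(s["camera_matrix"])@np.array([c[0],-c[1],-c[2]]);return u[:2]/u[2]
E
python3 -c "
from h import *
a=arm.snapshot('scene');b=arm.snapshot('top')
s=arm.state();print(s['ee_pos'],s['tcp_rot'],s['joint_positions'],s['opening'],s['time'])
p=s['ee_pos']
for z in(.0,-.059+.007):print(proj(a,[p[0],p[1],p[2]+z]))
for z in(.037,.007): print('can',proj(a,[.59,-.1195,z]),proj(b,[.59,-.1195,z]))
save(a,'v1.png',(270,150,340,220),8)"
```

```text
[ 0.58811985 -0.11692743  0.11269327] [-3.46091802e-01  9.38199686e-01  8.87373080e-04 -1.01336862e-03] [-3.11502391e-01  5.05751375e-01  1.64699444e+00  1.74718410e-04
  9.91536826e-01 -2.58919974e+00] 0.027307043133242077 11.2
[305.85767062 170.51282309]
[304.18543161 186.41639236]
can [304.61672467 193.56109785] [290.71449806 168.59423081]
can [303.69883066 202.11113905] [289.90437946 169.85750539]
```

View pics/v1.png

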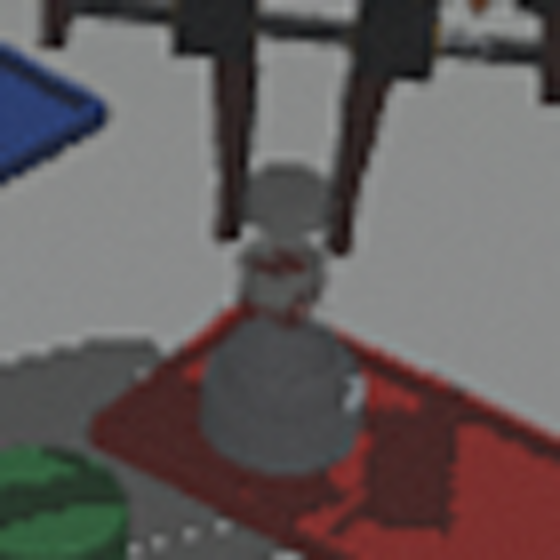

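The vial (cap at crop (286,200)) hangs over the canister (body centre at crop (282,395)), and it lines up laterally to about 1 mm. Next: settle the arm and check the depth direction from the canister's outline.

Call:
{"name": "send_rows", "arguments": {"dp": [[0,0,0],[0,0,0],[0,0,0]], "rotation": [[0,0,0],[0,0,0],[0,0,0]], "grip": [0,0,0]}}

```text
time: 11.45
ee_pos: [0.5896, -0.1181, 0.1138]
tcp_rot: [-0.346, 0.938, -0.0, 0.0]
wrist_force: [0.3, 0.4, -0.2]
opening: 0.0274
finger_force: 10.0
```

```bash
cat > d.py <<'E'
from h import *
from scipy.ndimage import map_coordinates as mc
a=arm.snapshot('scene');b=arm.snapshot('top');s=arm.state();p=s['ee_pos'];print(p,s['joint_positions'][5])
im=a["color"].astype(float)
def edge(s,C,r,z0,z1):
    # silhouette of a cylinder stack
    t=np.linspace(0,2*np.pi,90);P=[]
    for z in(z0,z1):P+= [proj(s,[C[0]+r*np.cos(q),C[1]+r*np.sin(q),z]) for q in t]
    P=np.array(P);return P.min(0),P.max(0)
print("canister body",edge(a,(.59,-.1195),.028,.003,.025),"neck",edge(a,(.59,-.1195),.022,.025,.037))
print("vial held",edge(a,p,.0145,p[2]-.0585,p[2]-.0065))
g=im.mean(2).round().astype(int)
hsv=cv2.cvtColor(a["color"],cv2.COLOR_RGB2HSV);
print("sat col 304 rows 165..215");
for r in range(166,214):print(r,g[r,303:307],hsv[r,303:307,1])
for r in(198,202):print(r,list(zip(range(290,318),hsv[r,290:318,1])))
E
python3 d.py
```

```text
[ 0.5896717  -0.11844203  0.11386036] -2.5894104906882114
canister body (array([293.42790263, 190.7137629 ]), array([314.54471045, 209.82750018])) neck (array([296.17475   , 188.61124344]), array([312.75910887, 202.14022485]))
vial held (array([299.42188355, 169.05558146]), array([312.09062871, 191.36986448]))
sat col 304 rows 165..215
166 [132 140 137 138] [4 4 4 0]
167 [142 141 139 139] [2 4 4 2]
168 [148 144 143 142] [2 4 0 2]
169 [135 120 115 111] [2 2 2 2]
170 [103  84  79  77] [5 3 3 3]
171 [82 73 73 74] [3 0 7 0]
172 [78 77 77 76] [3 3 7 0]
173 [78 75 74 77] [3 3 0 7]
174 [76 77 76 77] [7 7 3 0]
175 [74 75 78 79] [ 3  7 10  3]
176 [72 78 79 81] [3 6 6 3]
177 [75 76 80 82] [0 7 6 3]
178 [110  84  81  80] [2 3 0 6]
179 [97 83 86 84] [3 3 3 9]
180 [82 78 68 68] [ 9  6 31 31]
181 [71 70 59 52] [24 34 62 76]
182 [53 51 63 57] [53 80 43 61]
183 [67 55 62 59] [25 62 47 62]
184 [80 78 78 80] [ 6  6  6 16]
185 [80 84 87 87] [3 9 6 6]
186 [81 85 85 86] [9 6 3 6]
187 [69 78 82 77] [34 13  6 13]
188 [51 60 62 59] [95 55 50 53]
189 [67 68 61 53] [18  7 34 68]
190 [77 77 73 63] [13 16 10 27
[... 1240 characters left out ...]
 (313, np.uint8(11)), (314, np.uint8(24)), (315, np.uint8(41)), (316, np.uint8(166)), (317, np.uint8(169))]
202 [(290, np.uint8(126)), (291, np.uint8(113)), (292, np.uint8(117)), (293, np.uint8(126)), (294, np.uint8(91)), (295, np.uint8(8)), (296, np.uint8(15)), (297, np.uint8(11)), (298, np.uint8(7)), (299, np.uint8(14)), (300, np.uint8(10)), (301, np.uint8(10)), (302, np.uint8(10)), (303, np.uint8(10)), (304, np.uint8(4)), (305, np.uint8(11)), (306, np.uint8(7)), (307, np.uint8(10)), (308, np.uint8(7)), (309, np.uint8(11)), (310, np.uint8(10)), (311, np.uint8(7)), (312, np.uint8(14)), (313, np.uint8(13)), (314, np.uint8(10)), (315, np.uint8(75)), (316, np.uint8(131)), (317, np.uint8(110))]
```

```bash
cat > e.py <<'E'
from h import *
a=arm.snapshot('scene');b=arm.snapshot('top')
T=np.array([.6087,.1854,.029])
for n,s in(("scene",a),("top",b)):
    print(n,"pred",proj(s,T),"top",proj(s,T+[0,0,.026]),"bot",proj(s,T-[0,0,.026]))
    for r in arm.spot_point("blue_vial_mid",s)[:2]:print(round(r["p"],2),r["xy"],atz(s,r["xy"],.029))
    for r in arm.cut_out("blue_vial_mid",s)[:2]:
        ys,xs=np.nonzero(r["pixels"]);print("mask",xs.min(),xs.max(),ys.min(),ys.max(),xs.mean(),ys.mean())
x=b["color"][150:182,190:225].mean(2).astype(int)
A=cv2.resize(a['color'][120:170,200:250],(400,400));B=cv2.resize(b['color'][140:190,185:235],(400,400));cv2.imwrite('pics/bv.png',np.hstack([A,B])[:,:,::-1])
E
python3 e.py
```

```text
scene pred [241.33758972 146.81281222] top [241.2680459  139.76914491] bot [241.40549167 153.69018473]
0.57 [242.1, 147.4] [0.60845823 0.18111834 0.029     ]
top pred [199.66000502 160.82884044] top [198.58425958 159.54230816] bot [200.69478815 162.06638405]
0.6 [201.2, 159.3] [0.61402062 0.18044295 0.029     ]
```

View pics/bv.png

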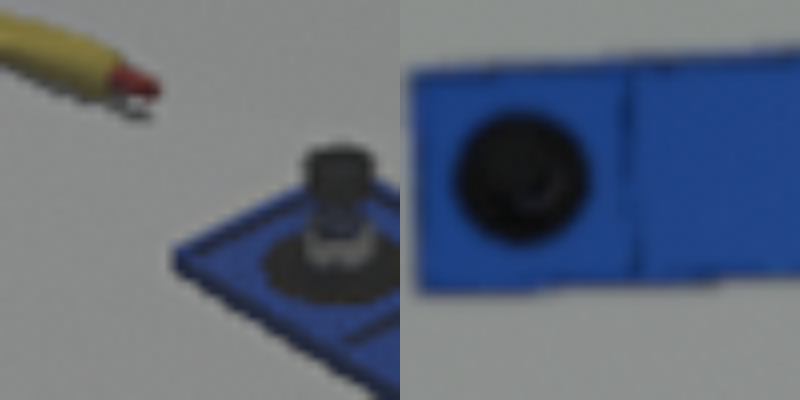

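The scene half shows the blue vial upright on the pad (cap at (340,170)), and this calibrates the camera against the robot. The canister centre comes out within about 1.5 mm of the held vial. I'll nudge 1 mm in x and insert gently.

Call:
{"name": "send_rows", "arguments": {"dp": [[0.1,0,0],[0.1,0,-1],[0.1,0,-1.8],[0.1,0,-2.2],[0.1,0,-2.6]], "rotation": [[0,0,0],[0,0,0],[0,0,0],[0,0,0],[0,0,0]], "grip": [0,0,0,0,0]}}

```text
time: 12.27
ee_pos: [0.5898, -0.1185, 0.0863]
tcp_rot: [-0.345, 0.938, 0.0, -0.001]
wrist_force: [0.5, 0.0, -0.4]
opening: 0.0273
finger_force: 10.0
```

Call:
{"name": "send_rows", "arguments": {"dp": [[0,0,-0.4],[0,0,-0.8],[0,0,-1.2],[0,0,-1.6],[0,0,-1.6]], "rotation": [[0,0,0],[0,0,0],[0,0,0],[0,0,0],[0,0,0]], "grip": [0,0,0,0,0]}}

```text
time: 12.68
ee_pos: [0.5901, -0.1186, 0.0708]
tcp_rot: [-0.345, 0.938, 0.0, -0.0]
wrist_force: [-0.9, 0.2, -1.4]
opening: 0.0277
finger_force: 10.0
```

Call:
{"name": "send_rows", "arguments": {"dp": [[0,0,-0.2],[0,0,-0.4],[0,0,-0.5],[0,0,-0.5],[0,0,-0.5]], "rotation": [[0,0,0],[0,0,0],[0,0,0],[0,0,0],[0,0,0]], "grip": [0,0,0,0,0]}}

```text
time: 13.1
ee_pos: [0.5906, -0.1187, 0.0667]
tcp_rot: [-0.345, 0.938, -0.0, 0.0]
wrist_force: [0.5, 0.7, -0.2]
opening: 0.0271
finger_force: 10.0
```

Call:
{"name": "send_rows", "arguments": {"dp": [[0,0,0],[0,0,0],[0,0,0],[0,0,1],[0,0,4]], "rotation": [[0,0,0],[0,0,0],[0,0,0],[0,0,0],[0,0,0]], "grip": [0.55,0.55,0.55,0.55,0.55]}}

```text
time: 13.52
ee_pos: [0.5876, -0.1178, 0.1039]
tcp_rot: [-0.345, 0.938, 0.002, -0.003]
wrist_force: [0.7, -0.1, -0.5]
opening: 0.0479
finger_force: 0.0
```

Call:
{"name": "send_rows", "arguments": {"dp": [[0,0,3],[-2,-3,4],[-4.5,-6,4],[-7,-9,4],[-9,-12,4]], "rotation": [[0,0,-0.12],[0,0,-0.24],[0,0,-0.36],[0,0,-0.48],[0,0,-0.6]], "grip": [0.6,0.6,0.6,0.6,0.6]}}

```text
time: 13.93
ee_pos: [0.4992, -0.2395, 0.1479]
tcp_rot: [-0.05, 0.999, -0.0, 0.0]
wrist_force: [-0.3, 0.8, -0.5]
opening: 0.0526
finger_force: 0.0
```

Call:
{"name": "send_rows", "arguments": {"dp": [[-2,-2,-1],[-4,-4,-3],[-5.5,-5.8,-5.6],[-5.5,-5.8,-5.6],[-5.5,-5.8,-5.6]], "rotation": [[0,0,-0.12],[0,0,-0.24],[0,0,-0.35],[0,0,-0.35],[0,0,-0.35]], "grip": [0.7,0.7,0.7,0.7,0.7]}}

```text
time: 14.35
ee_pos: [0.4444, -0.2968, 0.0903]
tcp_rot: [0.122, 0.992, 0.001, -0.001]
wrist_force: [0.6, 0.6, 0.2]
opening: 0.0616
finger_force: 0.0
```

```bash
python3 -c "
from h import *
a=arm.snapshot('scene');b=arm.snapshot('top')
s=arm.state();print(s['ee_pos'],s['tcp_rot'],s['joint_positions'][5],s['time'])
print(proj(a,s['ee_pos']-[0,0,.025]),proj(b,s['ee_pos']-[0,0,.025]))
C=cv2.resize(a['color'][150:220,270:340],(400,400));A=cv2.resize(a['color'][215:285,280:350],(400,400));cv2.imwrite('pics/r1.png',np.hstack([A,C])[:,:,::-1])"
```

```text
[ 0.44657774 -0.2967248   0.09167421] [ 1.21161832e-01  9.92632508e-01 -2.46570180e-04  6.72864617e-04] -2.0437195504880616 14.45
[315.71898784 246.40088497] [345.62365106 212.96880177]
```

View pics/r1.png

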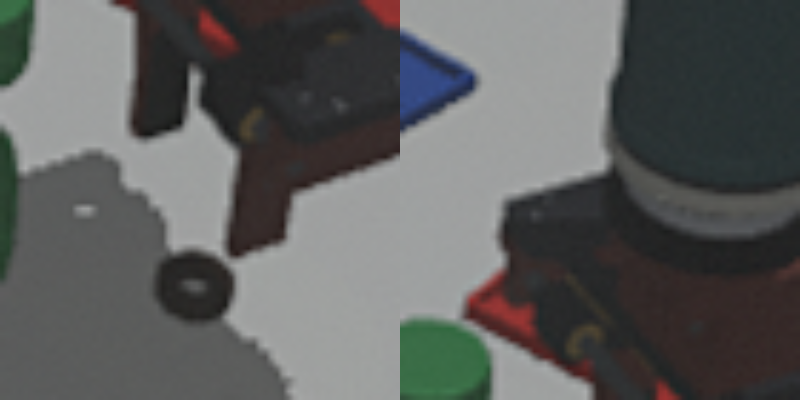

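The fingers (tips at crop (160,130) and (258,248)) straddle the ring at (195,288), as predicted. I'll descend and grip.

Call:
{"name": "send_rows", "arguments": {"dp": [[0,0,-2],[0,0,-4],[0,0,-5.5],[0,0,-6.2],[0,0,-6.2]], "rotation": [[0,0,0],[0,0,0],[0,0,0],[0,0,0],[0,0,0]], "grip": [0.7,0.7,0.7,0.7,0.7], "squeeze": 15}}

```text
time: 14.87
ee_pos: [0.4462, -0.2957, 0.0283]
tcp_rot: [0.121, 0.993, 0.0, -0.0]
wrist_force: [-0.0, 1.2, 0.2]
opening: 0.0617
finger_force: 0.0
```

Call:
{"name": "send_rows", "arguments": {"dp": [[0,0,0],[0,0,0],[0,0,0],[0,0,0],[0,0,0]], "rotation": [[0,0,0],[0,0,0],[0,0,0],[0,0,0],[0,0,0]], "grip": [0,0,0,0,0]}}

```text
time: 15.28
ee_pos: [0.4459, -0.297, 0.0293]
tcp_rot: [0.122, 0.993, -0.0, 0.0]
wrist_force: [-0.6, -0.1, -0.4]
opening: 0.0315
finger_force: 0.0
```

Call:
{"name": "send_rows", "arguments": {"dp": [[0,0,0],[0,0,0],[0,0,0]], "rotation": [[0,0,0],[0,0,0],[0,0,0]], "grip": [0,0,0]}}

```text
time: 15.53
ee_pos: [0.4459, -0.2969, 0.0292]
tcp_rot: [0.122, 0.993, -0.0, 0.0]
wrist_force: [0.6, 1.9, 6.5]
opening: 0.0304
finger_force: 15.1
```

Call:
{"name": "send_rows", "arguments": {"dp": [[0,0,3],[0,0,6],[0.5,1,9],[1.5,4,10],[3,7,10]], "rotation": [[0,0,0],[0,0,0],[0,0,0],[0,0,0],[0,0,0]], "grip": [0,0,0,0,0]}}

```text
time: 15.95
ee_pos: [0.4769, -0.228, 0.1317]
tcp_rot: [0.123, 0.992, -0.001, 0.002]
wrist_force: [-0.3, 1.4, -1.1]
opening: 0.0304
finger_force: 14.9
```

Call:
{"name": "send_rows", "arguments": {"dp": [[1.5,3.5,0],[3,7,0],[4.5,10.5,0],[6,14,0],[7.5,17.5,0]], "rotation": [[0,0,0],[0,0,0],[0,0,0],[0,0,0],[0,0,0]], "grip": [0,0,0,0,0]}}

```text
time: 16.37
ee_pos: [0.5507, -0.05, 0.1286]
tcp_rot: [0.122, 0.993, -0.0, -0.0]
wrist_force: [0.1, -0.5, -1.0]
opening: 0.0299
finger_force: 14.9
```

Call:
{"name": "send_rows", "arguments": {"dp": [[1.5,3.5,0],[3,7,0],[4.5,10.5,-1],[6,14,-3],[6.6,14.6,-5.5]], "rotation": [[0,0,0],[0,0,0],[0,0,0],[0,0,0],[0,0,0]], "grip": [0,0,0,0,0]}}

```text
time: 16.78
ee_pos: [0.6199, 0.0993, 0.0748]
tcp_rot: [0.121, 0.993, 0.001, 0.003]
wrist_force: [0.4, -0.7, -0.4]
opening: 0.0301
finger_force: 14.9
```

Call:
{"name": "send_rows", "arguments": {"dp": [[0,0,0],[0,0,-1.5],[0,0,-3],[0,0,-4],[0,0,-4]], "rotation": [[0,0,0],[0,0,0],[0,0,0],[0,0,0],[0,0,0]], "grip": [0,0,0,0,0]}}

```text
time: 17.2
ee_pos: [0.6151, 0.0934, 0.0322]
tcp_rot: [0.122, 0.992, -0.0, -0.001]
wrist_force: [-0.2, -0.6, -0.5]
opening: 0.0304
finger_force: 14.9
```

Call:
{"name": "send_rows", "arguments": {"dp": [[0,0,-0.1],[0,0,-0.1],[0,0,-0.1],[0,0,-0.1],[0,0,0.4]], "rotation": [[0,0,0],[0,0,0],[0,0,0],[0,0,0],[0,0,0]], "grip": [0,0.5,0.5,0.5,0.5]}}

```text
time: 17.62
ee_pos: [0.6162, 0.0942, 0.0377]
tcp_rot: [0.122, 0.993, -0.0, -0.0]
wrist_force: [-0.2, 0.5, -0.6]
opening: 0.044
finger_force: 0.0
```

Call:
{"name": "send_rows", "arguments": {"dp": [[0,0,3],[0,0,6],[-2,-1,9],[-5,-2.5,9],[-8.5,-4,9]], "rotation": [[0,0,0],[0,0,-0.06],[0,0,-0.18],[0,0,-0.3],[0,0,-0.42]], "grip": [0.5,0.5,0.5,0.5,0.6]}}

```text
time: 18.03
ee_pos: [0.5343, 0.0541, 0.1306]
tcp_rot: [0.329, 0.944, 0.001, 0.004]
wrist_force: [-0.2, -0.9, -0.1]
opening: 0.0477
finger_force: 0.0
```

Call:
{"name": "send_rows", "arguments": {"dp": [[-3,-1.8,-1],[-6.6,-3.5,-3],[-6.6,-3.5,-4.5],[-6.6,-3.5,-4.5],[-6.6,-3.5,-4.5]], "rotation": [[0,0,-0.12],[0,0,-0.25],[0,0,-0.25],[0,0,-0.25],[0,0,-0.25]], "grip": [0.6,0.6,0.6,0.6,0.6]}}

```text
time: 18.45
ee_pos: [0.4659, 0.0192, 0.0831]
tcp_rot: [0.442, 0.897, 0.0, 0.0]
wrist_force: [0.6, -0.2, 0.5]
opening: 0.0529
finger_force: 0.0
```

```bash
python3 -c "
from h import *
a=arm.snapshot('scene');b=arm.snapshot('top')
s=arm.state();p=s['ee_pos'];print(p,s['tcp_rot'],s['joint_positions'][5],s['time'])
print('stone pred',proj(a,[.4645,.018,.0085]),'tip',proj(a,p-[0,0,.025]))
C=cv2.resize(a['color'][130:190,220:280],(400,400));A=cv2.resize(a['color'][155:215,205:265],(400,400));cv2.imwrite('pics/s1.png',np.hstack([A,C])[:,:,::-1])"
```

```text
[0.4680601  0.01931548 0.08377869] [4.41193291e-01 8.97410578e-01 5.81879932e-04 1.54798401e-03] -0.7633626797826103 18.55
stone pred [237.13695068 194.90398334] tip [237.61705803 179.73854219]
```

View pics/s1.png

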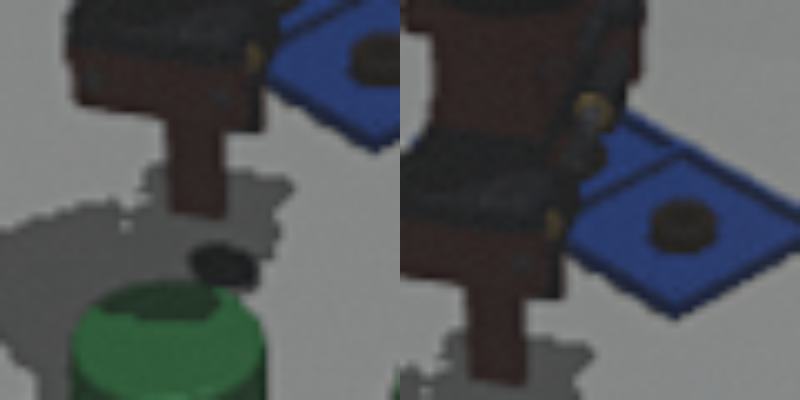

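The stone (crop (225,267)) sits under the gripper within about 1.5 mm, and the right half shows the ring flat in the middle of its compartment at (682,228). Grip the stone.

Call:
{"name": "send_rows", "arguments": {"dp": [[0,-0.2,-2],[0,-0.2,-4],[0,-0.2,-5.4],[0,-0.2,-5.4],[0,-0.2,-5.4]], "rotation": [[0,0,0],[0,0,0],[0,0,0],[0,0,0],[0,0,0]], "grip": [0.6,0.6,0.6,0.6,0]}}

```text
time: 18.97
ee_pos: [0.4669, 0.0176, 0.0289]
tcp_rot: [0.441, 0.897, 0.0, 0.0]
wrist_force: [-0.5, -0.9, -0.0]
opening: 0.0491
finger_force: 0.0
```

Call:
{"name": "send_rows", "arguments": {"dp": [[0,0,0],[0,0,0],[0,0,0],[0,0,0],[0,0,0]], "rotation": [[0,0,0],[0,0,0],[0,0,0],[0,0,0],[0,0,0]], "grip": [0,0,0,0,0]}}

```text
time: 19.38
ee_pos: [0.4661, 0.0173, 0.0292]
tcp_rot: [0.442, 0.897, 0.0, 0.001]
wrist_force: [0.0, 0.3, 3.7]
opening: 0.0199
finger_force: 15.0
```

Call:
{"name": "send_rows", "arguments": {"dp": [[0,0,0],[0,0,0],[0,0,1],[0,0,2],[0,0,2]], "rotation": [[0,0,0],[0,0,0],[0,0,0],[0,0,0],[0,0,0]], "grip": [0,0,0,0,0]}}

```text
time: 19.8
ee_pos: [0.4662, 0.0172, 0.0497]
tcp_rot: [0.442, 0.897, 0.0, 0.001]
wrist_force: [0.7, 0.7, -0.3]
opening: 0.0197
finger_force: 15.0
```

Call:
{"name": "send_rows", "arguments": {"dp": [[0,0,3],[0,0,6],[2,-3,8],[4,-6,8],[6,-9,8]], "rotation": [[0,0,0],[0,0,0],[0,0,0],[0,0,0],[0,0,0]], "grip": [0,0,0,0,0]}}

```text
time: 20.22
ee_pos: [0.527, -0.0737, 0.13]
tcp_rot: [0.441, 0.898, 0.0, 0.002]
wrist_force: [-0.3, -0.4, 0.1]
opening: 0.0196
finger_force: 15.0
```

Call:
{"name": "send_rows", "arguments": {"dp": [[2,-3.2,0],[4,-6.4,0],[6,-9.6,0],[8.2,-13,0],[8.2,-13.7,-1]], "rotation": [[0,0,0],[0,0,0],[0,0,0],[0,0,0],[0,0,0]], "grip": [0,0,0,0,0]}}

```text
time: 20.63
ee_pos: [0.6134, -0.2164, 0.12]
tcp_rot: [0.443, 0.897, -0.001, 0.005]
wrist_force: [1.4, -0.4, 0.5]
opening: 0.0192
finger_force: 15.0
```

Call:
{"name": "send_rows", "arguments": {"dp": [[0,0,-2],[0,0,-5],[0,0,-7.5],[0,0,-7.5],[0,0,-7.5]], "rotation": [[0,0,0],[0,0,0],[0,0,0],[0,0,0],[0,0,0]], "grip": [0,0,0,0,0]}}

```text
time: 21.05
ee_pos: [0.6057, -0.2088, 0.0418]
tcp_rot: [0.442, 0.897, -0.0, -0.002]
wrist_force: [-0.3, 0.1, 0.2]
opening: 0.0198
finger_force: 15.0
```

Call:
{"name": "send_rows", "arguments": {"dp": [[0,0,-0.5],[0,0,-1.1],[0,0,-1.1],[0,0,-1.1],[0,0,-1.1]], "rotation": [[0,0,0],[0,0,0],[0,0,0],[0,0,0],[0,0,0]], "grip": [0,0,0,0,0]}}

```text
time: 21.47
ee_pos: [0.608, -0.2099, 0.0334]
tcp_rot: [0.442, 0.897, -0.0, 0.001]
wrist_force: [0.1, -0.3, 0.9]
opening: 0.0197
finger_force: 15.0
```

```bash
python3 -c "
from h import *
s=arm.state();p=s['ee_pos'];print(p,s['wrist_force'],s['opening'])"
```

```text
[ 0.60799107 -0.20986019  0.03338924] [ 0.09135508 -0.28283574  0.93717635] 0.019728871722328258
```

Call:
{"name": "send_rows", "arguments": {"dp": [[0,0,-0.1],[0,0,-0.1],[0,0,-0.1],[0,0,-0.1],[0,0,0.4]], "rotation": [[0,0,0],[0,0,0],[0,0,0],[0,0,0],[0,0,0]], "grip": [0,0.5,0.5,0.5,0.5]}}

```text
time: 21.88
ee_pos: [0.6069, -0.2095, 0.036]
tcp_rot: [0.442, 0.897, -0.0, -0.001]
wrist_force: [-0.4, 0.2, 0.1]
opening: 0.0419
finger_force: 0.0
```

Call:
{"name": "send_rows", "arguments": {"dp": [[0,0,3],[0,0,6],[-1,0.5,9],[-4,2.5,11],[-7,4.2,11]], "rotation": [[0,0,0],[0,0,0],[0,0,0],[0,0,0],[0,0,0]], "grip": [0.5,0.5,0.7,0.9,0.9]}}

```text
time: 22.3
ee_pos: [0.5407, -0.169, 0.1514]
tcp_rot: [0.442, 0.897, 0.0, 0.005]
wrist_force: [0.3, 0.1, -0.5]
opening: 0.0604
finger_force: 0.0
```

Call:
{"name": "send_rows", "arguments": {"dp": [[-3.5,2,0],[-6.8,4,0],[-6.8,4,-2],[-6.8,4,-5],[-6.8,4,-5]], "rotation": [[0,0,0],[0,0,0],[0,0,0],[0,0,0],[0,0,0]], "grip": [0.9,0.9,0.9,0.9,0.9]}}

```text
time: 22.72
ee_pos: [0.4667, -0.1264, 0.0941]
tcp_rot: [0.442, 0.897, -0.0, -0.003]
wrist_force: [-1.2, -0.6, -0.3]
opening: 0.0789
finger_force: 0.0
```

```bash
python3 -c "
from h import *
a=arm.snapshot('scene');b=arm.snapshot('top')
s=arm.state();p=s['ee_pos'];print(p,s['joint_positions'][5],s['time'])
print('cover top pred',proj(a,[.4705,-.1285,.042]),'tip',proj(a,p-[0,0,.025]))
A=cv2.resize(a['color'][155:235,245:345],(750,600));cv2.imwrite('pics/k1.png',A[:,:,::-1])"
```

```text
[ 0.46902835 -0.1275096   0.09659206] -1.0634953290056446 22.8167
cover top pred [273.71309102 211.79342538] tip [273.47095259 202.84660242]
```

View pics/k1.png

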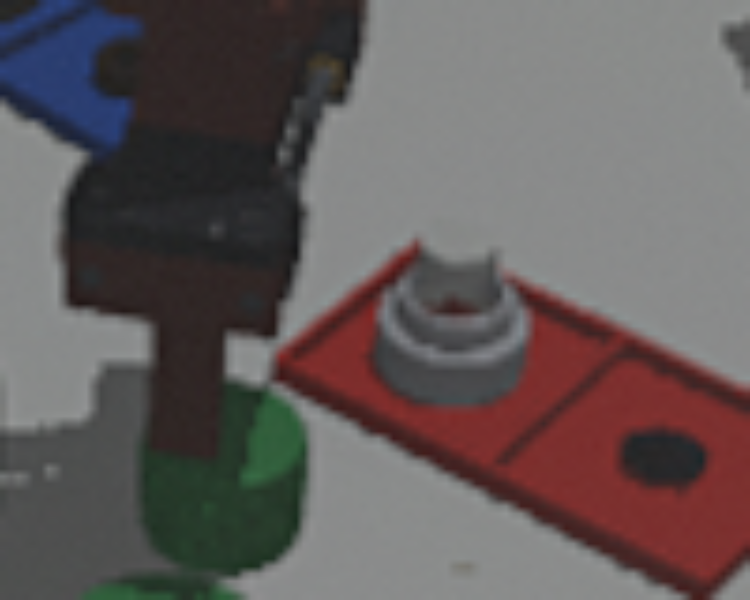

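The small cover (crop (222,480)) is centred below the gripper. The red vial stands in the canister at (455,290), and the stone lies in the middle of its compartment at (662,458). I'll descend, grip once, then turn 90° and re-grip to centre it.

Call:
{"name": "send_rows", "arguments": {"dp": [[0,0,0],[0,0,-2],[0,0,-4],[0,0,-5.5],[0,0,-5.5]], "rotation": [[0,0,0],[0,0,0],[0,0,0],[0,0,0],[0,0,0]], "grip": [0.9,0.9,0.9,0.9,0.9], "squeeze": 8}}

```text
time: 23.23
ee_pos: [0.4694, -0.1278, 0.0407]
tcp_rot: [0.442, 0.897, -0.0, -0.001]
wrist_force: [-0.5, 0.4, 0.2]
opening: 0.0786
finger_force: 0.0
```

Call:
{"name": "send_rows", "arguments": {"dp": [[0,0,0],[0,0,0],[0,0,0],[0,0,0],[0,0,0]], "rotation": [[0,0,0],[0,0,0],[0,0,0],[0,0,0],[0,0,0]], "grip": [0,0,0,0,0]}}

```text
time: 23.65
ee_pos: [0.4704, -0.1281, 0.0427]
tcp_rot: [0.442, 0.897, -0.0, 0.001]
wrist_force: [-0.6, 0.4, 6.5]
opening: 0.0562
finger_force: 8.0
```

Call:
{"name": "send_rows", "arguments": {"dp": [[0,0,0],[0,0,0],[0,0,0],[0,0,0],[0,0,0]], "rotation": [[0,0,0],[0,0,0],[0,0,0.12],[0,0,0.24],[0,0,0.36]], "grip": [0.85,0.85,0.85,0.85,0.85]}}

```text
time: 24.07
ee_pos: [0.4694, -0.1276, 0.0416]
tcp_rot: [0.271, 0.963, -0.0, -0.0]
wrist_force: [0.2, -0.2, -0.8]
opening: 0.0746
finger_force: 0.0
```

Call:
{"name": "send_rows", "arguments": {"dp": [[0,0,0],[0,0,0],[0,0,0],[0,0,0],[0,0,0]], "rotation": [[0,0,0.12],[0,0,0.24],[0,0,0.36],[0,0,0.48],[0,0,0.6]], "grip": [0.85,0.85,0.85,0.85,0.85]}}

```text
time: 24.48
ee_pos: [0.4694, -0.1276, 0.0415]
tcp_rot: [-0.026, 1.0, 0.0, -0.0]
wrist_force: [0.3, 0.0, 0.2]
opening: 0.0751
finger_force: 0.0
```

Call:
{"name": "send_rows", "arguments": {"dp": [[0,0,0],[0,0,0],[0,0,0],[0,0,0],[0,0,0]], "rotation": [[0,0,0.12],[0,0,0.24],[0,0,0.36],[0,0,0.48],[0,0,0.6]], "grip": [0.85,0.85,0.85,0.85,0.85]}}

```text
time: 24.9
ee_pos: [0.4693, -0.1276, 0.0416]
tcp_rot: [-0.32, 0.947, 0.0, -0.0]
wrist_force: [0.6, 0.8, 0.2]
opening: 0.0747
finger_force: 0.0
```

Call:
{"name": "send_rows", "arguments": {"dp": [[0,0,0],[0,0,0],[0,0,0],[0,0,0],[0,0,0]], "rotation": [[0,0,0],[0,0,0],[0,0,0],[0,0,0],[0,0,0]], "grip": [0,0,0,0,0], "squeeze": 15}}

```text
time: 25.32
ee_pos: [0.4695, -0.1277, 0.0416]
tcp_rot: [-0.316, 0.949, -0.0, -0.0]
wrist_force: [0.1, 0.6, -0.1]
opening: 0.0557
finger_force: 15.0
```

```bash
python3 -c "
from h import *
s=arm.state();p=s['ee_pos'];print(p,s['tcp_rot'],s['joint_positions'][5],s['opening'],s['finger_force'],s['wrist_force'])"
```

```text
[ 0.4695015  -0.12768828  0.04159133] [-3.16265073e-01  9.48670861e-01 -1.49801646e-06 -2.15002412e-05] -2.6219443000895835 0.055738843391046254 14.999908804893494 [ 0.14562882  0.62806864 -0.09447293]
```

Call:
{"name": "send_rows", "arguments": {"dp": [[0,0,2],[0,0,4],[0,0,6],[0,0,7.4],[1,0,7.4]], "rotation": [[0,0,0],[0,0,0],[0,0,0],[0,0,0],[0,0,0]], "grip": [0,0,0,0,0]}}

```text
time: 25.73
ee_pos: [0.4795, -0.1279, 0.1178]
tcp_rot: [-0.316, 0.949, -0.001, 0.001]
wrist_force: [0.4, 0.2, 0.4]
opening: 0.0559
finger_force: 15.0
```

Call:
{"name": "send_rows", "arguments": {"dp": [[2,0.2,0],[4.5,0.4,0],[7,0.6,0],[9.5,0.9,0],[11.2,0.9,0]], "rotation": [[0,0,0],[0,0,0],[0,0,0],[0,0,0],[0,0,0]], "grip": [0,0,0,0,0]}}

```text
time: 26.15
ee_pos: [0.5943, -0.1182, 0.1146]
tcp_rot: [-0.317, 0.949, -0.0, 0.001]
wrist_force: [0.4, -0.1, -0.3]
opening: 0.0559
finger_force: 15.0
```

Call:
{"name": "send_rows", "arguments": {"dp": [[0,0,0],[0,0,0],[0,0,0],[0,0,0],[0,0,0]], "rotation": [[0,0,0],[0,0,0],[0,0,0],[0,0,0],[0,0,0]], "grip": [0,0,0,0,0]}}

```text
time: 26.57
ee_pos: [0.5902, -0.1186, 0.1153]
tcp_rot: [-0.317, 0.948, 0.0, -0.001]
wrist_force: [0.3, -1.1, -0.4]
opening: 0.0562
finger_force: 15.0
```

```bash
cat > f.py <<'E'
from h import *
import sys
a=arm.snapshot('scene');s=arm.state();p=s['ee_pos'];print(p,s['opening'])
def sil(s,C,r,z0,z1):
    t=np.linspace(0,2*np.pi,180);P=np.array([proj(s,[C[0]+r*np.cos(q),C[1]+r*np.sin(q),z]) for z in(z0,z1) for q in t]);return P.min(0),P.max(0)
print("pred cover",sil(a,p,.028,p[2]-.0416,p[2]+.0004))
print("pred body ",sil(a,(.591,-.119),.028,.003,.025))
print("pred vial top",sil(a,(.591,-.119),.0145,.05,.059))
hsv=cv2.cvtColor(a["color"],cv2.COLOR_RGB2HSV).astype(int);sat=hsv[:,:,1];g=a["color"].astype(int)
gr=g[:,:,1]-g[:,:,0]
for r in(180,183):print("green",r,gr[r,286:322])
print("green col",[(r,gr[r,303:307].mean()) for r in range(155,200)])
for r in(200,203):print("red-sat",r,sat[r,288:322])
print("bottom",[(r,sat[r,303:307].mean()) for r in range(195,214)])
save(a,sys.argv[1],(270,145,340,220),8)
E
python3 f.py c1.png
```

```text
[ 0.59047636 -0.11868948  0.11548223] 0.0561899184636703
pred cover (array([295.15608056, 163.43378602]), array([317.91659246, 188.88185435]))
pred body  (array([293.56566527, 190.49010958]), array([314.67200892, 209.58517267]))
pred vial top (array([299.76702336, 183.63546753]), array([310.86905832, 192.86648513]))
green 180 [  1   2   2   2   2   2   2   1   0   4  10  17  16  14  15  20  19  18
  17  20  21  20  19  20  18  18  18  21  17  18  15  -3 -10 -11  -4   1]
green 183 [ 0  1  1  2  1  2  2  1  1  2  7 14 19 18 17 17 20 18 16 20 19 18 17 18
 22 20 18 18 18 16  8  2  2  1  1  2]
green col [(155, np.float64(1.25)), (156, np.float64(1.0)), (157, np.float64(1.0)), (158, np.float64(1.25)), (159, np.float64(1.25)), (160, np.float64(1.0)), (161, np.float64(1.5)), (162, np.float64(0.25)), (163, np.float64(5.0)), (164, np.float64(10.0)), (165, np.float64(19.75)), (166, np.float64(18.25)), (167, np.float64(18.0)), (168, np.float64(19.25)), (169, np.float64(18.75)), (170, np.float64(18.25)), (171, np.float64(18.25)), (172, np.float64(17.5)), (173, np.float64(18.75)), (174, np.float64
[... 738 characters left out ...]
 10  14   4  10   7  10  29  81 155 163 163 164 171 167]
red-sat 203 [119 115 122 131 120 120 120  23  18  11  11   7  11   7  13  10  10  10
  10   7   7  10   7  10  14  18   8  89 131 120 129 124 117 116]
bottom [(195, np.float64(59.5)), (196, np.float64(91.5)), (197, np.float64(30.75)), (198, np.float64(10.0)), (199, np.float64(11.5)), (200, np.float64(12.5)), (201, np.float64(10.25)), (202, np.float64(8.0)), (203, np.float64(10.0)), (204, np.float64(8.25)), (205, np.float64(9.25)), (206, np.float64(6.0)), (207, np.float64(11.0)), (208, np.float64(18.25)), (209, np.float64(66.25)), (210, np.float64(134.25)), (211, np.float64(127.25)), (212, np.float64(119.75)), (213, np.float64(115.75))]
```

View pics/c1.png

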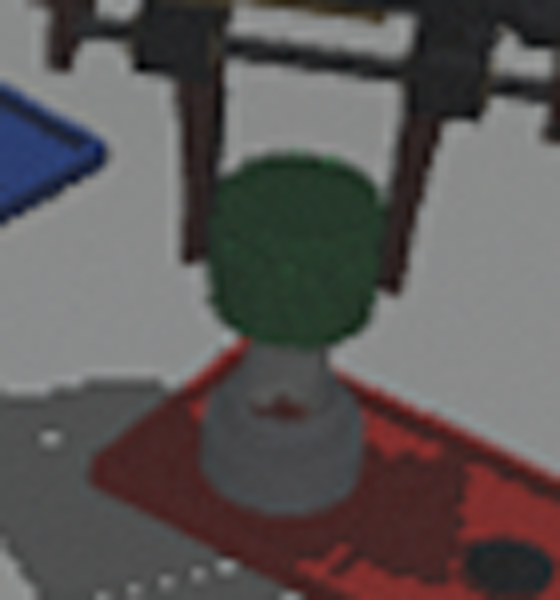

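The cover (crop (297,250)) hangs level over the canister (crop (282,445)). The relative offset is about 1.3 mm to the image right, with no clear offset in depth. I'll shift by (+1, −1) mm and lower it in steps.

Call:
{"name": "send_rows", "arguments": {"dp": [[0.1,-0.1,0],[0.1,-0.1,-1],[0.1,-0.1,-2],[0.1,-0.1,-3],[0.1,-0.1,-3]], "rotation": [[0,0,0],[0,0,0],[0,0,0],[0,0,0],[0,0,0]], "grip": [0,0,0,0,0]}}

```text
time: 27.03
ee_pos: [0.5906, -0.1192, 0.0828]
tcp_rot: [-0.317, 0.948, 0.001, -0.002]
wrist_force: [-0.2, 1.3, -0.3]
opening: 0.0558
finger_force: 15.0
```

Call:
{"name": "send_rows", "arguments": {"dp": [[0,0,-0.3],[0,0,-0.6],[0,0,-0.8],[0,0,-1],[0,0,-1]], "rotation": [[0,0,0],[0,0,0],[0,0,0],[0,0,0],[0,0,0]], "grip": [0,0,0,0,0]}}

```text
time: 27.45
ee_pos: [0.5925, -0.1197, 0.0754]
tcp_rot: [-0.317, 0.948, 0.0, -0.0]
wrist_force: [-0.8, -0.3, -0.1]
opening: 0.0561
finger_force: 15.0
```

Call:
{"name": "send_rows", "arguments": {"dp": [[0,0,0],[0,0,0],[0,0,0]], "rotation": [[0,0,0],[0,0,0],[0,0,0]], "grip": [0,0,0]}}

```text
time: 27.7
ee_pos: [0.5927, -0.1198, 0.0759]
tcp_rot: [-0.317, 0.948, -0.0, 0.0]
wrist_force: [0.1, 0.1, 0.0]
opening: 0.0559
finger_force: 15.0
```

Call:
{"name": "send_rows", "arguments": {"dp": [[0,0,-0.3],[0,0,-0.5],[0,0,-0.7],[0,0,-0.9],[0,0,-0.9]], "rotation": [[0,0,0],[0,0,0],[0,0,0],[0,0,0],[0,0,0]], "grip": [0,0,0,0,0]}}

```text
time: 28.12
ee_pos: [0.5925, -0.1197, 0.0666]
tcp_rot: [-0.317, 0.948, 0.0, -0.0]
wrist_force: [-0.3, 0.4, 0.1]
opening: 0.056
finger_force: 15.0
```

Call:
{"name": "send_rows", "arguments": {"dp": [[0,0,0],[0,0,-0.1],[0,0,-0.1]], "rotation": [[0,0,0],[0,0,0],[0,0,0]], "grip": [0,0,0]}}

```text
time: 28.37
ee_pos: [0.5925, -0.1197, 0.0665]
tcp_rot: [-0.317, 0.948, -0.0, 0.0]
wrist_force: [-3.2, 1.8, 9.4]
opening: 0.0558
finger_force: 15.0
```

Contact came at the expected height, so the cover is seated. I'll release and retreat.

Call:
{"name": "send_rows", "arguments": {"dp": [[0,0,0],[0,0,0],[0,0,0],[0,0,0.5],[0,0,3]], "rotation": [[0,0,0],[0,0,0],[0,0,0],[0,0,0],[0,0,0]], "grip": [0.85,0.85,0.85,0.85,0.85]}}

```text
time: 28.78
ee_pos: [0.5897, -0.1189, 0.0925]
tcp_rot: [-0.317, 0.948, 0.002, -0.003]
wrist_force: [0.0, 0.3, -0.0]
opening: 0.0746
finger_force: 0.0
```

Call:
{"name": "send_rows", "arguments": {"dp": [[0,0,4],[0,0,8],[-1,3,10],[-3,6,10],[-5,9,10]], "rotation": [[0,0,0],[0,0,0],[0,0,0],[0,0,0],[0,0,0]], "grip": [0.85,0.85,0.85,0.85,0.85]}}

```text
time: 29.2
ee_pos: [0.5439, -0.0295, 0.1979]
tcp_rot: [-0.316, 0.949, -0.001, 0.002]
wrist_force: [0.1, 1.2, -0.5]
opening: 0.0747
finger_force: 0.0
```

Call:
{"name": "send_rows", "arguments": {"dp": [[-2,3,0],[-4,6,0],[-6,9,0],[-8,12,0],[-10,15,0]], "rotation": [[0,0,0],[0,0,0],[0,0,0],[0,0,0],[0,0,0]], "grip": [0.85,0.85,0.85,0.85,0.85]}}

```text
time: 29.62
ee_pos: [0.4414, 0.1214, 0.196]
tcp_rot: [-0.317, 0.948, -0.0, 0.0]
wrist_force: [0.4, 0.0, -0.1]
opening: 0.0745
finger_force: 0.0
```

```bash
python3 -c "
from h import *
a=arm.snapshot('scene');b=arm.snapshot('top');s=arm.state();print(s['ee_pos'],s['time'])
A=cv2.resize(a['color'][120:245,215:375],(768,600));cv2.imwrite('pics/end.png',A[:,:,::-1])
t0=[(.0,.0)]
for n in('tape','glue'):
  for r in arm.spot_point(n,b)[:1]:print(n,r['xy'])
print(proj(a,[.591,-.1195,.025+.042]),proj(b,[.591,-.1195,.067]))
"
```

```text
[0.43859893 0.12333159 0.19555078] 29.7167
tape [372.9, 177.1]
glue [143.3, 158.9]
[305.83199923 184.58937   ] [291.56850658 166.96776276]
```

View pics/end.png

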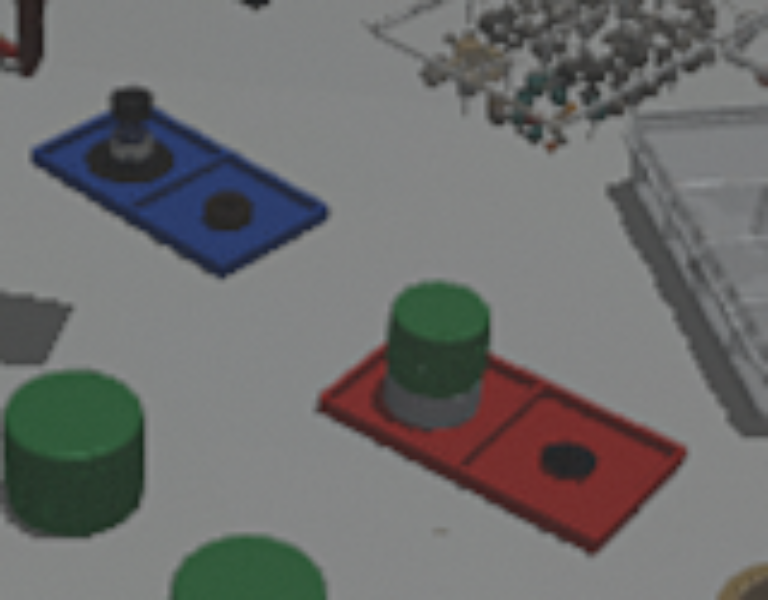

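The final view shows the cover down and level on the canister (440,340), the stone mid-compartment (568,460), the blue vial upright on its pad (130,130) and the ring flat (228,211). The tape and glue haven't moved, so I'm handing in.

```bash
python3 -c "
from rig import arm
print(arm.job_done())"
```

```text
the job is handed in; nothing more can be done
None
```

I handed the job in at about 30 s with both kits made up and the cover closed. The last picture looked right and the tape and glue hadn't moved, but the hand-in returned no verdict.

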